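# Clear the grease tin, pull the hitch latch and hold the tongue raised

## Robot

A 6-joint arm with a two-finger parallel gripper is mounted at the origin on the work surface. World frame = base frame: x ahead of the robot, y to its left, z up, the work surface at z = 0. Lengths are in m, angles in degrees, forces in N, time in s.
With the tool pointing down it reaches from about 0.275 to 0.725 m from the base axis. Payload 15.9 kg.
Tool frame: the origin (TCP) lies at the very end of the fingers, on their centre line; the grasp point (between the pads) lies 19 mm behind it; x points along the fingers, z is the direction in which the jaws open and shut, and the axes are right-handed (so a half turn about x gives the same grasp; the last joint's range is limited). The gripper opens to 85 mm and grips with 20 to 120 N. Pads are 22 mm wide; open, the fingers measure 114 mm over their backs; the gripper's body (76 mm by 85 mm) begins 54 mm behind the grasp point. The pads swing forward as they close: fully open they stand 13 mm farther back than shut.
Start: joints at [-64.286, 12.198, -1.971, 75.831, 0, 90], TCP at [0.217, -0.45, 0.231] pointing down, gripper open.
Joint ranges: [-170.91, 170.91], [-42.67, 98.43], [-65.05, 77.54], [-120.47, 116.71], [-90, 82.35], [-180, 180]. Speed limits (degrees/s): [108.29, 108.29, 136.94, 147.25, 180, 180].

## Interface

Orientations are given as [roll, pitch, yaw] about the fixed x, y, z axes, in that order (R = Rz(yaw) Ry(pitch) Rx(roll)).
In Python, from workcell import observe, capture, calibration, job_done, search_frame, regions_of gives the robot as it stands.
- The arm moves only by the tool servo_tool, never from a script. Its argument "commands" is a list of rows, each a list of 3 entries, a list of its own where there are three numbers: the finger opening in cm, from 0 to 8.54, then the shift along the tool's x, y, z in cm, then the turn about the tool's x in degrees. A call has 1 to 8 rows; each row shifts and turns the pose as measured when the row begins, along the tool's axes as they then stand; what a row does not reach is not made up. A row lasts 1/8 s, in which the tool goes at most 62.5 mm and 10.7 degrees, less where a joint would pass 70% of its speed; a pose out of reach is approached as far as the arm can. A call with a gripper value outside its range is refused whole. The fingers move at their own pace and stop on an object; the grip force is fixed at half the most. Time passes only in rows, so rows that do not move let the fingers close. It gives the time, the measured TCP pose, the force and the opening at its end, in the units of the state.
- observe(): the state, without advancing time (a new reading comes with each control period).
- capture(name): name is "scene" or "top"; returns the picture (480x640x3 uint8, blue, green, red); there is no depth.
- calibration(name): a dict with "mtx" (3x3 intrinsics, pixels), "R" (3x3) and "t" (3): a world point X has camera coordinates R X + t. Camera axes: x right, y down, z forward; pixel columns grow to the right and rows downward; lengths in m; the calibration is good to about 2 mm. A picture is of the moment at which its call begins. calibration takes no time and is no camera call.
- job_done(): hands the job in, once; it reports no verdict.
Trained networks look in the newest picture that a camera, given by its name, has taken for a name from the list of things; names that differ only in an ending like _2 or _b are one class to them, and where a whole thing is asked for, a point or a joint stands for the part that bears it (a point fixed in the world has none). Each returns a list of dicts, best first, with "confidence" (0 to 1); they miss things now and then, are a little off and sometimes report something else, mostly with a low value. They report only what shows in the picture. A call takes as long as a camera call.
- search_frame(camera, thing): "at" ([x, y, z] in m, in world coordinates, good to about 4 mm: the middle of the surface that is visible of it).
- regions_of(camera, thing): "pixels" (480x640 bool, what is visible of it).
The state is a dict: "time": time; "joint_positions": joint angles; "joint_vel": joint speeds; "joint_efforts": joint torques, N m; "tcp_pos": TCP position; "tool_rot": TCP orientation; "contact_force": force on the tool from outside, world axes, zero at the start; "torque": the same for the moment, N m; "width": finger opening in m.
Only numpy, scipy, OpenCV 4.12 (cv2) and the standard library are available. Lean on these libraries where they do the work, as an engineer would, in place of code of your own. Each camera call takes 0.05 s, during which the arm holds its last target.

## Task

Clear the grease tin that stands in the way beside the hitch latch: stand it on the empty pad of the low shelf, so that the three tins make one neat row. Then pull the latch's upright pull plate out sideways against its spring and, keeping hold of the plate, lift the tongue's coupler off the ball to at least 60 mm above where it sat; finish while holding it raised by the plate, and leave the other tins, the hammer and the bearing alone.

Things in the scene. Friction and masses are not known exactly. Their poses are not given: they have to be found in the camera images.
- stand: grey steel base plate, 400 x 75 x 8 mm, fixed to the bench (place and yaw vary). Origin on the bench straight under the hitch ball; x points along the tongue from its rear pivot to the ball (away from the robot), z up; the latch is on the -y side. The tongue's pivot pin lies along y, 280 mm from the ball axis on the -x side, 75 mm above the bench.
- ball (a point): centre of the steel hitch ball, 50 mm across, 75 mm above the bench; it is hidden inside the coupler at the start
- coupler (a point): centre of the coupler's flat top, straight above the ball and 109 mm above the bench when seated (a low dome on it rises to 119 mm). The coupler is a shell 72 mm wide on the end of the aluminium tongue (42 x 36 mm tube), which swings up about its pivot, to 0.6 rad at most. Lifting takes 4 to 10 N at the coupler; it falls back if let go. 60 mm of rise is 0.216 rad.
- latch (a joint): travel of the spring latch, m: 0 closed (its jaw under the ball locks the tongue down), growing as it is pulled straight out along the stand's -y; stop at 0.028. From about 0.016 the jaw clears the ball: pull out 0.020 to 0.026 before lifting. The spring takes 4 N at first, 10 N at the end, and draws it back when released. It rises with the tongue.
- handle: the latch's upright bare steel pull plate: 32 mm along x, 10 mm thick along y, 66 mm tall; axes as the stand's, tilting with the tongue. Origin at mid width and thickness, 17 mm below its top edge (pinch here from above across the 10 mm); at the start 98 mm from the ball axis on the -y side, 89 mm above the bench, 57 mm clear of the coupler's wall. The latch rod (10 mm thick) runs 37 mm below it.
- tin_center (a point): centre (half-way up) of the grease tin to be moved, an upright white-painted tin 50 mm across and 75 mm tall, 0.25 kg, that stands on the bench beside the pull plate, on the side away from the coupler; z along its axis
- tin: the same tin, origin at the centre of its underside
- shelf: low fixed grey shelf, 110 mm deep (x) by 270 mm long (y), its top 50 mm above the bench, place and yaw vary. Origin on the bench under its centre. It has three places for tins with thin round rubber pads, at y = -75, 0 and +75 mm on its centre line.
- free_place (a point): centre of the empty pad of the three, on the shelf's top surface (50 mm above the bench); which of the three is empty varies. A tin standing there has its centre 37.5 mm higher.
- row_tin1_center (a point): centre of a tin of the same kind already standing on the shelf (leave alone)
- row_tin2_center (a point): centre of another such tin on the shelf (leave alone)
- hammer: hammer lying on the bench beyond the shelf (leave alone), 270 mm long
- bearing: steel bearing ring lying on the bench, 62 mm across, 18 mm tall (leave alone)

How it is judged (in metres and radians):
On the way, in this order (a step that is already met when the one before it is completed fails the run):
1. the tin stands released on the empty pad, latch still closed (horizontal distance between tin_center and free_place below 0.015 m and angle between tin_center's own z axis and vertical below 0.1 rad and z of tin_center in the frame of free_place between 0.032 and 0.043 m and contact force between tin and the fingers below 0.1 N and linear speed of tin below 0.02 m/s and value of joint latch below 0.006 m and height (world z) of coupler below 0.117 m), for 0.2 s.
2. the latch is pulled out by the robot's fingers with the tongue still down (value of joint latch above 0.015 m and height (world z) of coupler below 0.123 m and contact force between handle and the fingers above 1 N), for 0.1 s.
At the end, for the whole second after the job is handed in: The tongue is held still with the middle of the coupler's top at least 166 mm above the bench (57 mm above its seat) by the robot's fingers on the pull plate (over 1 N), and the tin stands upright and released on the shelf within 15 mm of the centre of the empty pad (horizontal distance between tin_center and free_place below 0.015 m and angle between tin_center's own z axis and vertical below 0.1 rad and z of tin_center in the frame of free_place between 0.032 and 0.043 m and contact force between tin and the fingers below 0.1 N and height (world z) of coupler above 0.166 m and linear speed of handle below 0.02 m/s and contact force between handle and the fingers above 1 N); the arm keeps its last pose, push and grip.
It fails at once if a tin of the row is moved by more than 15 mm (distance of any of row_tin1_center, row_tin2_center from where it was at the start of the episode above 0.015 m).
It fails at once if the hammer or the bearing is moved by more than 20 mm (distance of any of hammer, bearing from where it was at the start of the episode above 0.02 m).
It fails at once if the tin is tipped over (angle between tin_center's own z axis and vertical above 0.7 rad).
It also fails if it takes over 54 s, if anything falls off the work surface, if the arm or the gripper's body presses on something with over 40 N, if the wrist force passes 120 N, or if a joint passes its speed limit or range.

## Working session

There is one attempt and no reset: what is moved stays moved. The work goes in short steps, Python scripts to look and compute and a tool call to move; the robot and the scene stay as the last step left them, time stands still between calls to the robot, and variables do not carry over. Pictures are saved under pics/ and viewed, and the job is handed in when it is done.

Besides the shell and the picture viewer there is one more tool, called after "Call:" as name(argument=value, ...), one argument or row to a line, values as JSON. servo_tool: Moves the arm, as the interface text tells. Its arguments: {"type":"object","properties":{"commands":{"type":"array"}},"required":["commands"]}

```bash
ls; mkdir -p pics
python3 - <<'E'
from workcell import *
import cv2
print(observe())
for n in("scene","top"):
    cv2.imwrite(f"pics/{n}0.png",capture(n)); c=calibration(n); print(n,c)
    for th in ("tin","tin_center","row_tin1_center","shelf","handle","coupler","stand","hammer","bearing"):
        for d in search_frame(n,th)[:4]: print(n,th,[round(float(v),3) for v in d["at"]],round(d["confidence"],2))
print(observe()["time"])
E
```

```text
pics
{'time': 0.0, 'joint_positions': array([-6.42847769e+01,  1.22250569e+01, -2.00834750e+00,  7.58317736e+01,
        4.15382993e-04,  9.00007737e+01]), 'joint_vel': array([ 0.04323232, -0.1187466 ,  0.08332255, -0.03700051, -0.00138783,
       -0.01119732]), 'joint_efforts': array([-1.43813726e-03, -6.86146188e+01,  4.87129927e+01,  1.72511407e-02,
       -1.28124661e-04, -2.01057270e-05]), 'tcp_pos': array([ 0.2168017 , -0.45016926,  0.23081321]), 'tool_rot': array([179.63562927,  89.93482074, 115.35007848]), 'contact_force': array([-0.14458404,  0.78334548,  0.5896907 ]), 'torque': array([ 0.08125711, -0.00041324,  0.03531251]), 'width': 0.08523993758560039}
scene {'mtx': array([[606.29876193,   0.        , 326.79928719],
       [  0.        , 606.29876193, 236.06273209],
       [  0.        ,   0.        ,   1.        ]]), 'R': array([[ 0.79683992,  0.60382362,  0.02105153],
       [ 0.37279061, -0.46393884, -0.8036093 ],
       [-0.47547166,  0.64819579, -0.59478477]]), 't': array([-0.47543471, -0.17747205,  1.57352731])}
scene tin [0.517, 0.083, 0.048] 0.61
scene tin_center 
[... 561 characters left out ...]
  0.00533458],
       [-0.99925252, -0.02196428, -0.03181146],
       [ 0.03192061, -0.00463693, -0.99947965]]), 't': array([-0.0432541 ,  0.59826377,  0.98008408])}
top tin [0.51, 0.093, 0.076] 0.78
top tin [0.527, -0.314, 0.12] 0.38
top tin_center [0.508, 0.096, 0.073] 0.78
top tin_center [0.5, 0.157, 0.063] 0.5
top shelf [0.52, -0.245, 0.047] 0.95
top handle [0.502, 0.152, 0.093] 0.67
top coupler [0.529, -0.317, 0.118] 0.72
top coupler [0.419, 0.242, 0.09] 0.56
top coupler [0.378, 0.238, 0.095] 0.29
top stand [0.376, 0.234, 0.098] 0.63
top stand [0.511, 0.094, 0.074] 0.18
top hammer [0.75, -0.097, 0.029] 0.78
top hammer [0.378, 0.238, 0.092] 0.58
top bearing [0.746, 0.131, 0.013] 0.57
1.0
```

View pics/scene0.png

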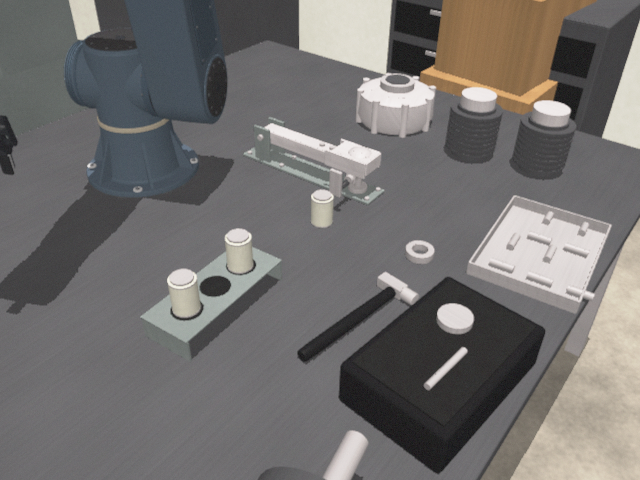

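View pics/top0.png

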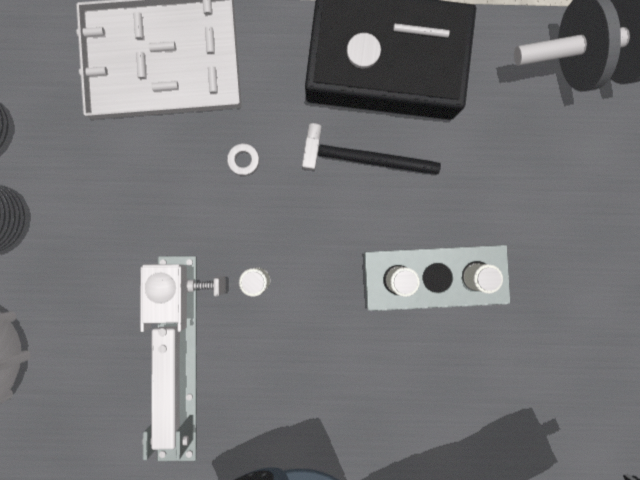

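```bash
python3 - <<'E'
import cv2,numpy as np
a=cv2.imread("pics/top0.png")
c=lambda x0,y0,x1,y1,s:cv2.resize(a[y0:y1,x0:x1],None,fx=s,fy=s,interpolation=cv2.INTER_CUBIC)
u=c(130,245,290,345,5);cv2.imwrite("pics/z1.png",u)
cv2.imwrite("pics/z2.png",c(355,235,515,325,5))
g=cv2.cvtColor(cv2.imread("pics/scene0.png")[100:240,230:390],0) if 0 else cv2.imread("pics/scene0.png")[110:230,240:390]
cv2.imwrite("pics/z3.png",cv2.resize(g,None,fx=5,fy=5,interpolation=cv2.INTER_CUBIC))
E
cat > h.py <<'E'
import numpy as np
from workcell import *
def pix2w(n,u,v,z):
    c=calibration(n);R,t=np.array(c["R"]),np.array(c["t"])
    d=R.T@np.linalg.solve(c["mtx"],[u,v,1]);o=-R.T@t
    return o+d*(z-o[2])/d[2]
def w2pix(n,X):
    c=calibration(n);p=c["mtx"]@(np.array(c["R"])@np.array(X)+c["t"]);return p[:2]/p[2]
E
```

```text
(no output)
```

View pics/z1.png

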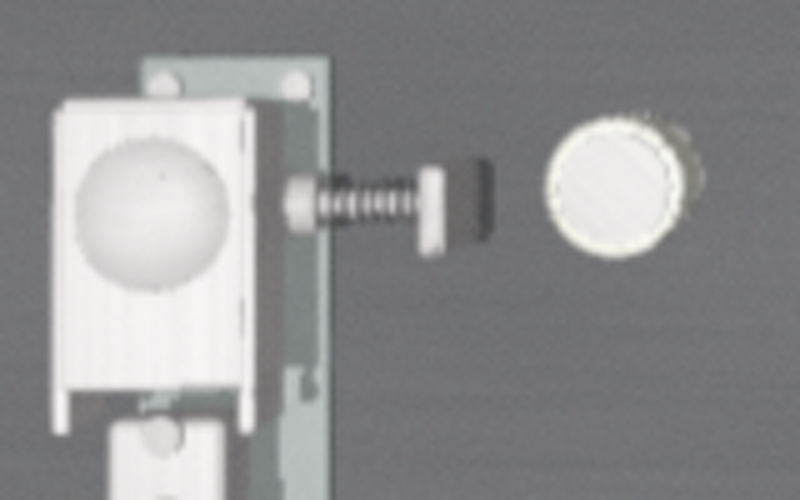

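View pics/z2.png

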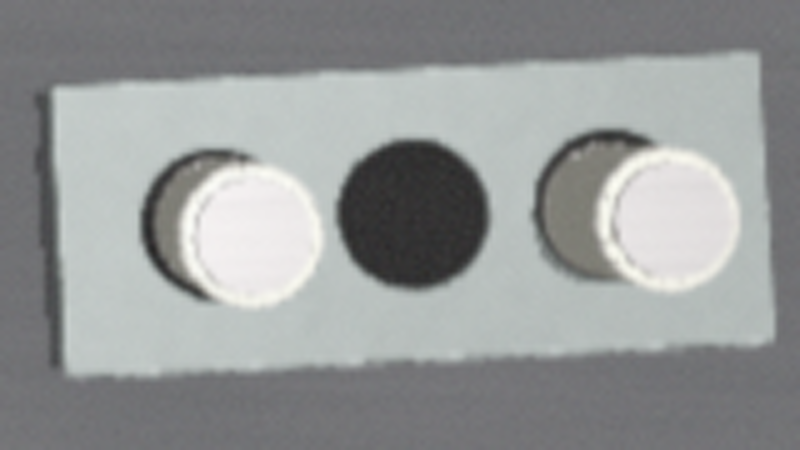

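View pics/z3.png

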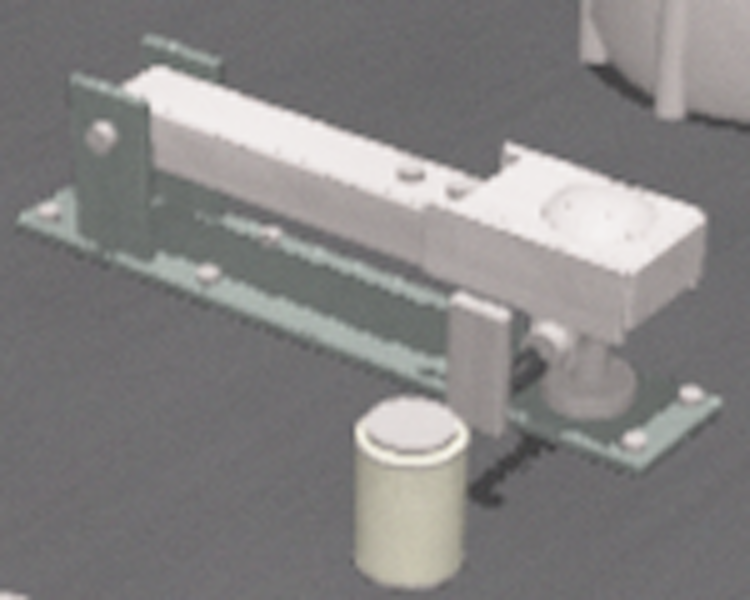

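Run:
```python
from h import *
p=lambda X,Y,z,o: pix2w("top",o[0]+X/5-.4,o[1]+Y/5-.4,z)
A=(130,245);B=(355,235)
np.set_printoptions(precision=4,suppress=True)
print("tin",p(614,187,.075,A)); pad=p(414,214,.051,B);print("pad",pad)
print("row",p(251,235,.125,B),p(668,219,.125,B))
C=[p(*q,.05,B) for q in((52,88),(757,53),(775,342),(67,377))]
for q in C:print(q)
m=np.mean(C,0);print("shelf",m,[np.linalg.norm(C[i]-C[(i+1)%4]) for i in range(4)])
e=(C[0]+C[3]-C[1]-C[2]);print("shelf y-axis ang",np.degrees(np.arctan2(e[1],e[0])))
h=[p(*q,.106,A) for q in((418,167),(445,167),(445,257),(418,257))]
for q in h:print(q)
print("handle",np.mean(h,0)); 
k=[p(*q,.109,A) for q in((55,103),(255,103),(250,432),(57,432))]
print("coupler corners",*k); print("dome",p(152,213,.114,A))
print("plate edge",pix2w("top",195.6,257,.008),pix2w("top",195.6,460,.008))
print("plate L",pix2w("top",158.4,257,.008),pix2w("top",158.4,460,.008))
X=p(614,187,.075,A);print(w2pix("scene",X))
print(observe()["tool_rot"])
```

```text
tin [0.5077 0.0971 0.075 ]
pad [ 0.5224 -0.2496  0.051 ]
row [ 0.5173 -0.1753  0.125 ] [ 0.5261 -0.321   0.125 ]
[ 0.5671 -0.1116  0.05  ]
[ 0.5862 -0.3796  0.05  ]
[ 0.4769 -0.3875  0.05  ]
[ 0.458  -0.1194  0.05  ]
shelf [ 0.522  -0.2495  0.05  ] [np.float64(0.26862794453024713), np.float64(0.10964282967336815), np.float64(0.26878796852065845), np.float64(0.10937281781196372)]
shelf y-axis ang 94.05873033266163
[0.5153 0.1629 0.106 ]
[0.5155 0.1533 0.106 ]
[0.4836 0.1524 0.106 ]
[0.4834 0.162  0.106 ]
handle [0.4995 0.1576 0.106 ]
coupler corners [0.5354 0.2915 0.109 ] [0.5369 0.2207 0.109 ] [0.4208 0.2189 0.109 ] [0.4193 0.2869 0.109 ]
dome [0.4976 0.2543 0.114 ]
plate edge [0.5503 0.2195 0.008 ] [0.1544 0.2077 0.008 ]
plate L [0.5487 0.2929 0.008 ] [0.153  0.2802 0.008 ]
[322.0054 194.0769]
[-165.3347   89.9989  130.3775]
```

```bash
cat >> h.py <<'E'
from scipy.spatial.transform import Rotation as Ro
np.set_printoptions(precision=2,suppress=True)
def st():
    o=observe();R=Ro.from_euler("xyz",o["tool_rot"],degrees=True).as_matrix();return o,R
def plan(tgt,yaw):
    """tool shift cm after turning so jaw axis z is along yaw(deg, mod 180)"""
    o,R=st();a=np.degrees(np.arctan2(R[1,2],R[0,2]))
    d=(yaw-a+90)%180-90     # world turn about +z; tool x is down => -d
    R2=R@Ro.from_euler("x",-d,degrees=True).as_matrix()
    print("t",o["time"],"p",o["tcp_pos"]*100,"x",R[:,0],"jaw",a,"w",o["width"]*100,"F",o["contact_force"],"j",o["joint_positions"])
    print("turn",-d,"then shift cm",R2.T@(np.array(tgt)-o["tcp_pos"])*100," now",R.T@(np.array(tgt)-o["tcp_pos"])*100,"z'",R2[:,2])
E
python3 -c "
from h import *
plan([.508,.097,.231],1.7)"
```

```text
t 1.0 p [ 21.69 -45.05  23.13] x [-0.  0. -1.] jaw -64.28781954124531 w 8.521929616118108 F [-0.2  -0.07  1.29] j [-64.29  12.2   -1.97  75.83  -0.    90.  ]
turn -65.9878195412453 then shift cm [ 0.03 53.86 30.72]  now [  0.03  49.98 -36.7 ] z' [ 1.    0.03 -0.  ]
```

Call:
servo_tool(
  commands=[
    [8.5,[0,0,0],-9.4],
    [8.5,[0,0,0],-9.4],
    [8.5,[0,0,0],-9.4],
    [8.5,[0,0,0],-9.4],
    [8.5,[0,0,0],-9.4],
    [8.5,[0,0,0],-9.4],
    [8.5,[0,0,0],-9.6],
    [8.5,[0,4,2.3],0],
  ],
)

```text
time: 2.0
tcp_pos: [0.2369, -0.4099, 0.2309]
tool_rot: [167.8, 90.0, 171.6]
contact_force: [0.5, 0.4, -0.3]
width: 0.0848
```

Call:
servo_tool(
  commands=[
    [8.5,[0,5,2.8],0],
    [8.5,[0,5,2.8],0],
    [8.5,[0,5,2.8],0],
    [8.5,[0,5,2.8],0],
    [8.5,[0,5,2.8],0],
    [8.5,[0,5,2.8],0],
    [8.5,[0,5,2.8],0],
    [8.5,[0,5,2.8],0],
  ],
)

```text
time: 3.0
tcp_pos: [0.4384, 0.0164, 0.2319]
tool_rot: [-21.7, 89.7, -18.1]
contact_force: [0.2, -2.3, 0.6]
width: 0.085
```

```bash
python3 -c "
from h import *
plan([.508,.097,.15],1.7)"
```

```text
t 3.0 p [43.84  1.64 23.19] x [ 0. -0. -1.] jaw 3.613768338761209 w 8.50245733883059 F [ 0.22 -2.32  0.56] j [  2.2    4.75 -10.68  74.32  -0.09  88.59]
turn 1.9137683387612157 then shift cm [8.21 7.87 7.16]  now [8.21 7.62 7.42] z' [1.   0.03 0.  ]
```

Call:
servo_tool(
  commands=[
    [8.5,[0,4,3.6],1.9],
    [8.5,[0,3.8,3.6],0],
    [8.5,[3,0,0],0],
    [8.5,[3,0,0],0],
    [8.5,[0,0,0],0],
  ],
)

```text
time: 3.62
tcp_pos: [0.5105, 0.1055, 0.1707]
tool_rot: [-10.6, 89.6, -8.6]
contact_force: [0.0, 0.2, 1.4]
width: 0.0853
```

```bash
python3 -c "
from h import *
plan([.508,.097,.025],1.7)
import cv2
cv2.imwrite('pics/s1.png',capture('scene'))"
```

```text
t 3.625 p [51.05 10.55 17.07] x [ 0.01 -0.   -1.  ] jaw 2.020943121261852 w 8.534344271873353 F [0.04 0.22 1.39] j [11.75 15.44 -6.6  67.63 -0.12 99.73]
turn 0.3209431212618483 then shift cm [14.57 -0.82 -0.36]  now [14.57 -0.82 -0.36] z' [1.   0.03 0.01]
```

View pics/s1.png

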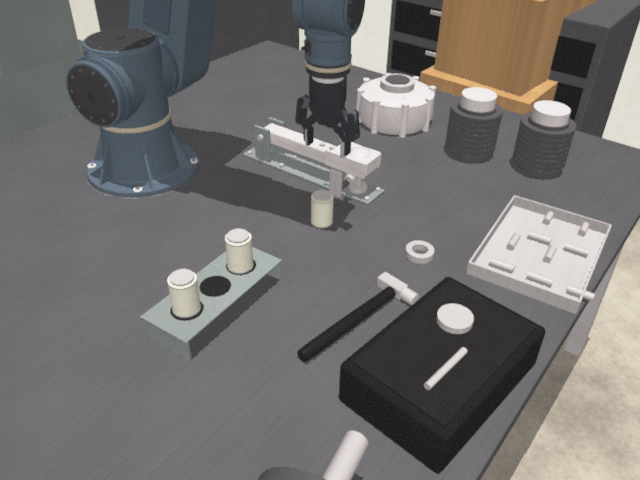

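Call:
servo_tool(
  commands=[
    [8.5,[3,-0.8,-0.3],0.3],
    [8.5,[3,0,0],0],
    [8.5,[2,0,0],0],
    [8.5,[0,0,0],0],
  ],
)

```text
time: 4.18
tcp_pos: [0.5127, 0.097, 0.0969]
tool_rot: [1.7, 89.1, 3.3]
contact_force: [-1.0, -0.2, 1.3]
width: 0.0851
```

```bash
python3 -c "
from h import *
plan([.508,.097,.025],1.7)"
```

```text
t 4.175 p [51.27  9.7   9.69] x [ 0.02  0.   -1.  ] jaw 1.6235599652693546 w 8.509251016830396 F [-0.99 -0.16  1.3 ] j [ 10.79  17.59 -14.81  56.65  -0.12  99.16]
turn -0.07644003473065197 then shift cm [ 7.18  0.01 -0.58]  now [ 7.18  0.01 -0.59] z' [1.   0.03 0.02]
```

Call:
servo_tool(
  commands=[
    [8.5,[1.5,0,-0.2],0],
    [8.5,[1.5,0,-0.2],0],
    [8.5,[1.5,0,-0.1],0],
    [8.5,[1.5,0,0],0],
    [8.5,[0.6,0,0],0],
    [8.5,[0,0,0],0],
  ],
)

```text
time: 4.92
tcp_pos: [0.5103, 0.0972, 0.0301]
tool_rot: [3.5, 88.8, 5.1]
contact_force: [-0.2, 0.1, 0.1]
width: 0.0847
```

```bash
python3 -c "
from h import *
plan([.508,.097,.025],1.7)
import cv2
a=capture('scene')[90:250,230:430]
cv2.imwrite('pics/s2.png',cv2.resize(a,None,fx=3.5,fy=3.5))"
```

```text
t 4.925 p [51.03  9.72  3.01] x [ 0.02  0.   -1.  ] jaw 1.6078482434256214 w 8.468439675469973 F [-0.2   0.13  0.13] j [ 10.86  20.82 -20.97  47.01  -0.12  99.25]
turn -0.09215175657438124 then shift cm [ 0.5  -0.01 -0.24]  now [ 0.5  -0.01 -0.24] z' [1.   0.03 0.02]
```

View pics/s2.png

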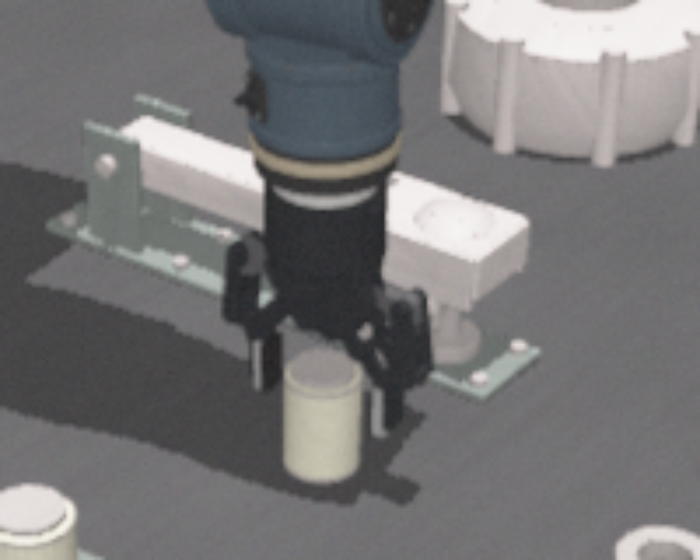

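Call:
servo_tool(
  commands=[
    [8.5,[0.5,0,-0.2],0],
    [6,[0,0,0],0],
    [4,[0,0,0],0],
    [4,[0,0,0],0],
    [4,[0,0,0],0],
    [4,[0,0,0],0],
    [4,[0,0,0],0],
    [4,[0,0,0],0],
  ],
)

```text
time: 5.98
tcp_pos: [0.5088, 0.0973, 0.0264]
tool_rot: [4.2, 88.7, 5.8]
contact_force: [-0.7, 0.5, 0.0]
width: 0.049
```

Call:
servo_tool(
  commands=[
    [4,[-0.5,0,0],0],
    [4,[-1.5,0,0],0],
    [4,[-1.5,0,0],0],
    [4,[-1.5,0,0],0],
    [4,[-1.5,0,0],0],
    [4,[-2,0,0],0],
    [4,[-2,0,0],0],
    [4,[-2,0,0],0],
  ],
)

```text
time: 6.98
tcp_pos: [0.5053, 0.0968, 0.1605]
tool_rot: [4.1, 88.7, 5.7]
contact_force: [2.3, -0.2, -2.8]
width: 0.049
```

```bash
python3 -c "
from h import *
plan([.522,-.2495,.21],4.06)"
```

```text
t 6.975 p [50.53  9.68 16.05] x [ 0.02  0.   -1.  ] jaw 1.608840495793159 w 4.901235630857405 F [ 2.26 -0.19 -2.85] j [10.92 14.03 -9.97 64.65 -0.12 99.31]
turn -2.451159504206842 then shift cm [ -4.99 -34.66  -0.67]  now [ -4.99 -34.66   0.81] z' [1.   0.07 0.02]
```

Call:
servo_tool(
  commands=[
    [4,[-2,0,0],-1.2],
    [4,[-2.5,-2,0],-1.2],
    [4,[0,-5.2,-0.1],0],
    [4,[0,-5.2,-0.1],0],
    [4,[0,-5.2,-0.1],0],
    [4,[0,-5.2,-0.1],0],
    [4,[0,-5.2,-0.1],0],
    [4,[0,0,0],0],
  ],
)

```text
time: 7.98
tcp_pos: [0.5196, -0.1911, 0.2176]
tool_rot: [-1.5, 88.0, 2.7]
contact_force: [-0.3, 0.5, -3.4]
width: 0.049
```

```bash
python3 -c "
from h import *
plan([.522,-.2495,.21],4.06)"
```

```text
t 7.975 p [ 51.96 -19.11  21.76] x [ 0.03  0.   -1.  ] jaw 4.239771292939779 w 4.897491991558784 F [-0.26  0.53 -3.44] j [-20.63  17.04   2.35  73.52   0.77  65.14]
turn 0.17977129293977612 then shift cm [ 0.76 -5.84 -0.2 ]  now [ 0.76 -5.84 -0.22] z' [1.   0.07 0.03]
```

Call:
servo_tool(
  commands=[
    [4,[0.4,-2.9,-0.1],0.2],
    [4,[0.4,-2.9,-0.1],0],
    [4,[0,0,0],0],
    [4,[1.5,0,0],0],
    [4,[1.5,0,0],0],
    [4,[0,0,0],0],
  ],
)

```text
time: 8.72
tcp_pos: [0.523, -0.2469, 0.1806]
tool_rot: [-0.5, 88.0, 3.7]
contact_force: [0.3, -0.5, -2.5]
width: 0.0489
```

```bash
python3 -c "
from h import *
plan([.522,-.2495,.078],4.06)
import cv2
a=capture('scene')[180:380,130:330]
cv2.imwrite('pics/s3.png',cv2.resize(a,None,fx=3,fy=3))"
```

```text
t 8.725 p [ 52.3  -24.69  18.06] x [ 0.04  0.   -1.  ] jaw 4.170929311630479 w 4.887356222349078 F [ 0.26 -0.46 -2.51] j [-25.82  20.55   1.88  69.56   1.01  60.03]
turn 0.11092931163048547 then shift cm [10.25 -0.25 -0.48]  now [10.25 -0.25 -0.48] z' [1.   0.07 0.04]
```

View pics/s3.png

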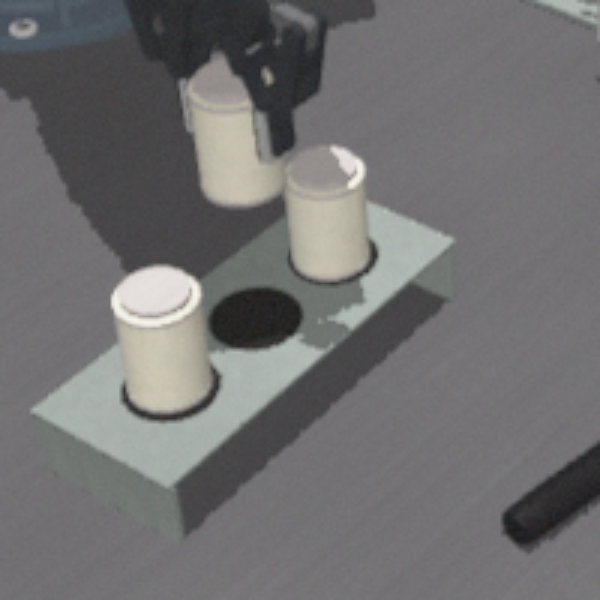

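Call:
servo_tool(
  commands=[
    [4,[1.5,-0.3,-0.1],0],
    [4,[1.5,0,-0.1],0],
    [4,[1.5,0,-0.1],0],
    [4,[1.5,0,-0.1],0],
    [4,[1.5,0,0],0],
    [4,[0.8,0,0],0],
    [4,[0,0,0],0],
  ],
)

```text
time: 9.65
tcp_pos: [0.5218, -0.2499, 0.0916]
tool_rot: [-0.1, 88.0, 4.1]
contact_force: [0.1, -0.5, -3.5]
width: 0.0488
```

```bash
python3 -c "
from h import *
plan([.522,-.2495,.077],4.06)"
```

```text
t 9.65 p [ 52.18 -24.99   9.16] x [ 0.04  0.   -1.  ] jaw 4.180086772549486 w 4.878665295591187 F [ 0.11 -0.5  -3.54] j [-26.14  23.35  -7.27  57.63   1.02  59.69]
turn 0.12008677254948452 then shift cm [ 1.46  0.03 -0.03]  now [ 1.46  0.03 -0.03] z' [1.   0.07 0.04]
```

Call:
servo_tool(
  commands=[
    [4,[0.6,0,0],0],
    [4,[0.6,0,0],0],
    [4,[0.2,0,0],0],
    [4,[0,0,0],0],
  ],
)

```text
time: 10.15
tcp_pos: [0.5231, -0.2502, 0.0776]
tool_rot: [-1.5, 87.9, 2.7]
contact_force: [0.5, -1.2, -3.0]
width: 0.0483
```

```bash
python3 -c "
from h import *
plan([.522,-.2495,.077],4.06)
import cv2
a=capture('scene')[180:380,130:330]
cv2.imwrite('pics/s4.png',cv2.resize(a,None,fx=3,fy=3))"
```

```text
t 10.15 p [ 52.31 -25.02   7.76] x [ 0.04  0.   -1.  ] jaw 4.182716087846466 w 4.834445381796818 F [ 0.48 -1.22 -2.99] j [-26.11  24.01  -8.42  55.72   1.02  59.72]
turn 0.12271608784647015 then shift cm [ 0.06  0.07 -0.1 ]  now [ 0.06  0.07 -0.1 ] z' [1.   0.07 0.04]
```

View pics/s4.png

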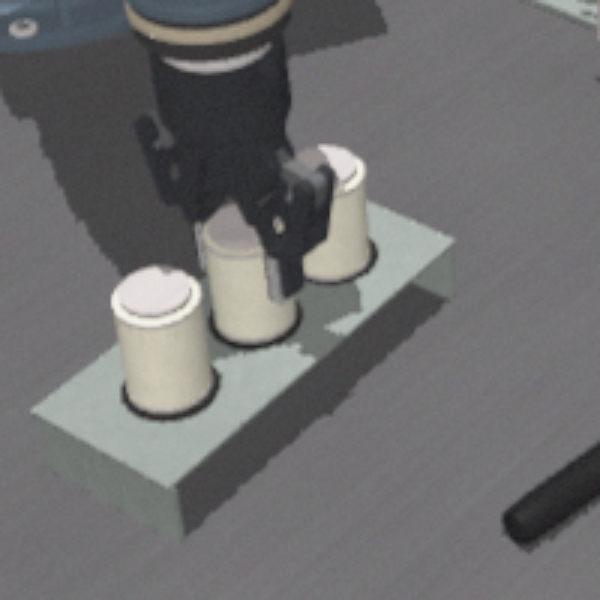

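Call:
servo_tool(
  commands=[
    [4,[0.15,0,0],0],
    [4,[0,0,0],0],
  ],
)

```text
time: 10.45
tcp_pos: [0.5235, -0.2504, 0.0768]
tool_rot: [-2.3, 87.8, 1.8]
contact_force: [-0.1, -0.5, -3.3]
width: 0.0485
```

Call:
servo_tool(
  commands=[
    [4,[0.15,0,-0.1],0],
    [4,[0,0,0],0],
  ],
)

```text
time: 10.7
tcp_pos: [0.5238, -0.2506, 0.0769]
tool_rot: [-3.5, 87.6, 0.7]
contact_force: [-0.4, -0.1, -3.1]
width: 0.0489
```

Call:
servo_tool(
  commands=[
    [4,[0.3,0,-0.1],0],
    [4,[0,0,0],0],
  ],
)

```text
time: 10.95
tcp_pos: [0.5243, -0.2512, 0.0771]
tool_rot: [-5.8, 87.4, -1.6]
contact_force: [-0.2, -0.4, -2.7]
width: 0.0488
```

Call:
servo_tool(
  commands=[
    [5.5,[0,0,0],0],
    [6.5,[0,0,0],0],
    [7.5,[0,0,0],0],
    [8.5,[0,0,0],0],
    [8.5,[0,0,0],0],
  ],
)

```text
time: 11.58
tcp_pos: [0.5244, -0.2514, 0.0766]
tool_rot: [-6.0, 87.4, -1.8]
contact_force: [0.2, 0.1, -0.2]
width: 0.0853
```

```bash
python3 -c "
from h import *
plan([.522,-.2495,.077],4.06)
import cv2
a=capture('scene')[180:380,130:330]
cv2.imwrite('pics/s5.png',cv2.resize(a,None,fx=3,fy=3))"
```

```text
t 11.575 p [ 52.44 -25.14   7.66] x [ 0.05 -0.   -1.  ] jaw 4.200584889206116 w 8.52827589803225 F [ 0.23  0.08 -0.24] j [-26.2   23.81  -8.92  54.91   1.07  59.63]
turn 0.14058488920611012 then shift cm [-0.05  0.21 -0.22]  now [-0.05  0.21 -0.22] z' [1.   0.07 0.05]
```

View pics/s5.png

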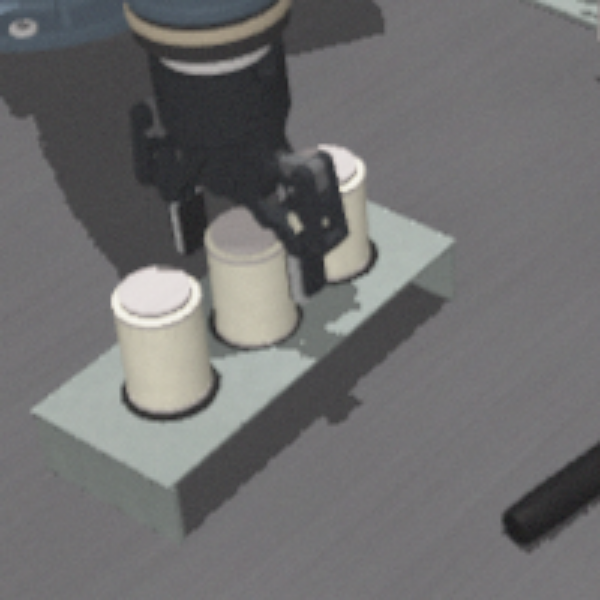

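Call:
servo_tool(
  commands=[
    [8.5,[-1.5,0,0],0],
    [8.5,[-1.5,0,0],0],
    [8.5,[-2,0,0],0],
    [8.5,[-2.5,0,0],0],
    [8.5,[-2.5,0,0],0],
    [8.5,[0,0,0],0],
  ],
)

```text
time: 12.38
tcp_pos: [0.5202, -0.2516, 0.1859]
tool_rot: [-8.1, 87.2, -3.9]
contact_force: [1.1, -0.6, 1.1]
width: 0.0849
```

Call:
servo_tool(
  commands=[
    [8.5,[-1,0,0],-10],
    [8.5,[-1,0,0],-10],
    [8,[0,0,0],-10],
    [7,[0,0,0],-10],
    [6,[0,0,0],-10],
    [5,[0,0,0],-10],
    [4,[0,0,0],-10],
    [4,[0,0,0],-10],
  ],
)

```text
time: 13.38
tcp_pos: [0.5181, -0.251, 0.2077]
tool_rot: [-90.5, 87.2, -3.8]
contact_force: [0.4, -0.3, 0.5]
width: 0.0402
```

```bash
python3 -c "
from h import *
plan([.4995,.1576,.18],91.7)
import cv2
cv2.imwrite('pics/t6.png',capture('top'))
cv2.imwrite('pics/s6.png',capture('scene'))"
```

```text
t 13.375 p [ 51.81 -25.1   20.77] x [ 0.05 -0.   -1.  ] jaw 86.72861011593993 w 4.019983908613491 F [ 0.4  -0.26  0.53] j [-26.44  19.04   3.64  72.01   1.08 -23.15]
turn -4.971389884060073 then shift cm [ 2.55  0.77 40.91]  now [ 2.55  4.32 40.69] z' [-0.03  1.   -0.  ]
```

View pics/t6.png

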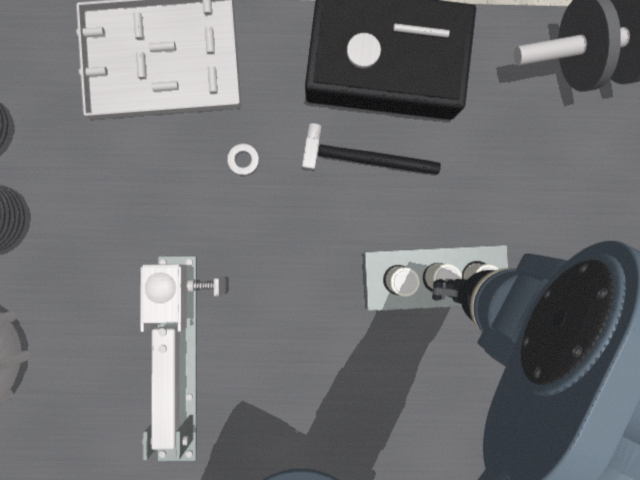

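View pics/s6.png

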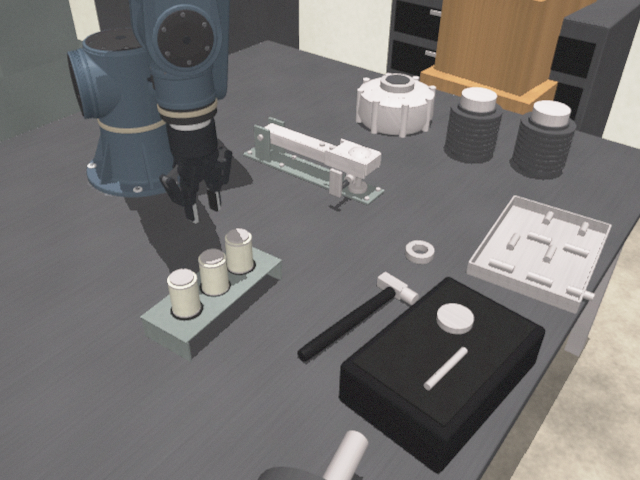

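Call:
servo_tool(
  commands=[
    [4,[0,0.4,4],-5],
    [4,[0,0,5.5],0],
    [4,[0,0,5.5],0],
    [4,[0,0,5.5],0],
    [4,[0,0,5.5],0],
    [4,[0,0,5.5],0],
    [4,[0,0,4],0],
    [4,[0,0,0],0],
  ],
)

```text
time: 14.48
tcp_pos: [0.5119, 0.1145, 0.2064]
tool_rot: [-92.7, 87.1, -3.5]
contact_force: [-0.4, 0.1, -0.6]
width: 0.0403
```

```bash
python3 -c "
from h import *
plan([.4995,.1576,.14],91.7)
import cv2
a=capture('top')
cv2.imwrite('pics/z7.png',cv2.resize(a[235:315,360:520],None,fx=5,fy=5,interpolation=2))"
```

```text
t 14.475 p [51.19 11.45 20.64] x [ 0.05 -0.   -1.  ] jaw 89.1852100990279 w 4.032297951067476 F [-0.43  0.12 -0.58] j [13.09 12.86 -4.82 69.58 -0.82 13.89]
turn -2.5147899009721044 then shift cm [6.55 1.44 4.38]  now [6.55 1.63 4.31] z' [-0.03  1.   -0.  ]
```

View pics/z7.png

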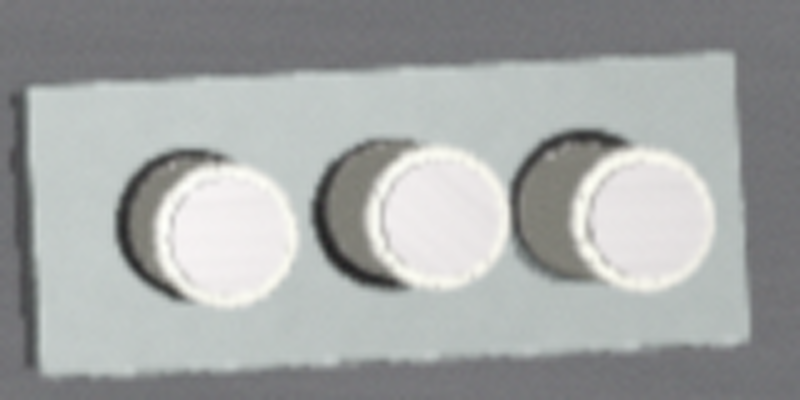

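Call:
servo_tool(
  commands=[
    [4,[0,0.7,2.2],-2.5],
    [4,[0,0.7,2.2],0],
    [4,[1.5,0,0],0],
    [4,[1.5,0,0],0],
    [4,[1,0,0],0],
    [4,[0,0,0],0],
  ],
)

```text
time: 15.28
tcp_pos: [0.4999, 0.1521, 0.1624]
tool_rot: [-97.2, 87.2, -6.4]
contact_force: [0.3, 0.7, -0.3]
width: 0.04
```

```bash
python3 -c "
from h import *
plan([.4995,.1576,.07],91.7)
import cv2
a=capture('scene')[90:250,230:430]
cv2.imwrite('pics/s8.png',cv2.resize(a,None,fx=3.5,fy=3.5))"
```

```text
t 15.275 p [49.99 15.21 16.24] x [ 0.05 -0.01 -1.  ] jaw 90.74438666694074 w 4.000013837746157 F [ 0.29  0.74 -0.29] j [ 17.61  13.8  -10.05  63.59  -1.14  16.83]
turn -0.9556133330592615 then shift cm [9.22 0.47 0.61]  now [9.22 0.48 0.61] z' [-0.03  1.   -0.01]
```

View pics/s8.png

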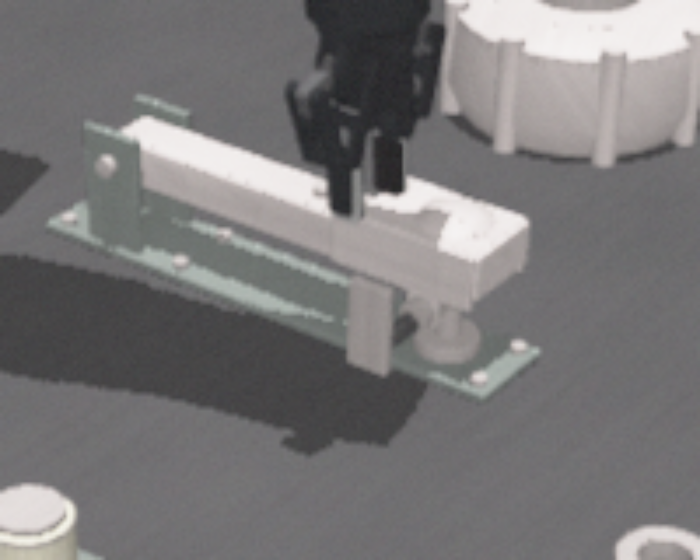

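Call:
servo_tool(
  commands=[
    [4,[1,0.2,0.4],-1],
    [4,[1.5,0.1,0.2],0],
    [4,[1.2,0,0],0],
    [4,[0,0,0],0],
  ],
)

```text
time: 15.82
tcp_pos: [0.4989, 0.1583, 0.1232]
tool_rot: [-97.9, 87.1, -6.0]
contact_force: [-0.4, -0.3, -0.4]
width: 0.04
```

```bash
python3 -c "
from h import *
plan([.4995,.1576,.07],91.7)
import cv2
a=capture('scene')[90:250,230:430]
cv2.imwrite('pics/s9.png',cv2.resize(a,None,fx=3.5,fy=3.5))
a=capture('top')[230:330,120:280]
cv2.imwrite('pics/t9.png',cv2.resize(a,None,fx=5,fy=5))
"
```

```text
t 15.825 p [49.89 15.83 12.32] x [ 0.05 -0.01 -1.  ] jaw 91.81520888882497 w 4.004484057019346 F [-0.38 -0.31 -0.4 ] j [ 18.31  15.21 -14.08  58.11  -1.18  16.46]
turn 0.1152088888249665 then shift cm [ 5.32  0.21 -0.04]  now [ 5.32  0.21 -0.04] z' [-0.03  1.   -0.01]
```

View pics/s9.png

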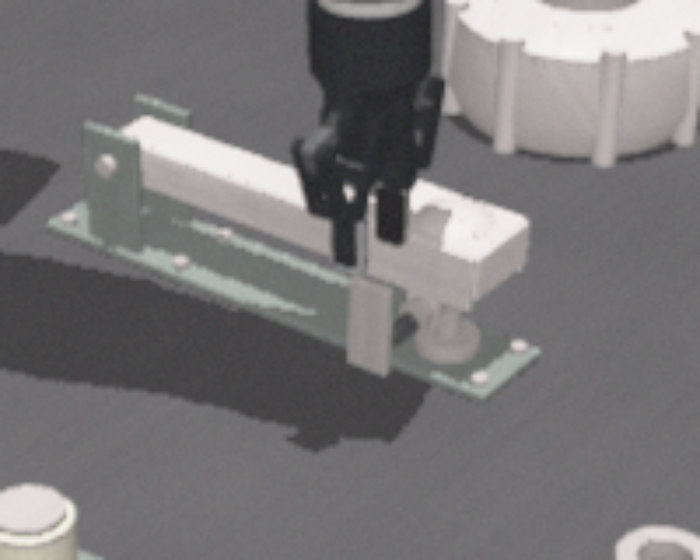

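View pics/t9.png

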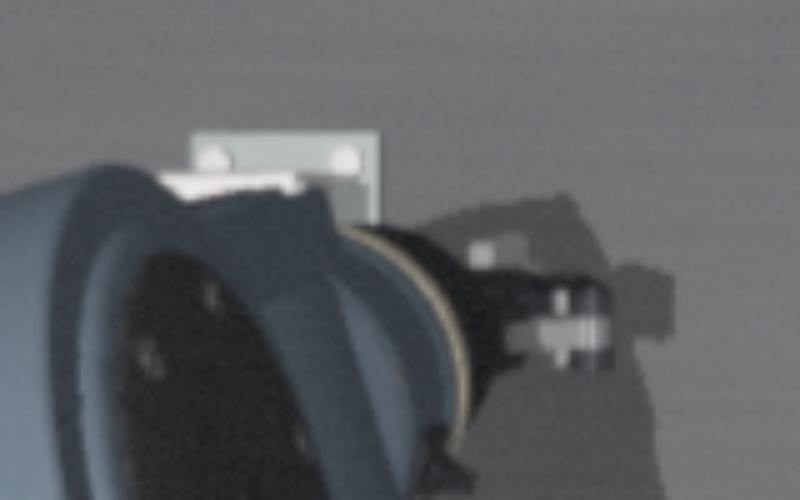

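Aligned over the plate (fingers straddle it at about (365,265) in the zoom). Lowering.

Call:
servo_tool(
  commands=[
    [4,[1.2,0.1,0],0],
    [4,[1.2,0.1,0],0],
    [4,[1.2,0,0],0],
    [4,[1.0,0,0],0],
    [4,[0,0,0],0],
  ],
)

```text
time: 16.55
tcp_pos: [0.5, 0.1582, 0.0751]
tool_rot: [-97.0, 87.1, -5.2]
contact_force: [0.5, -0.7, 0.1]
width: 0.0403
```

```bash
python3 -c "
from h import *
plan([.4995,.1576,.07],91.7)
import cv2
a=capture('scene')[90:250,230:430]
cv2.imwrite('pics/s10.png',cv2.resize(a,None,fx=3.5,fy=3.5))
"
```

```text
t 16.55 p [50.   15.82  7.51] x [ 0.05 -0.   -1.  ] jaw 91.80148792801249 w 4.034159548986098 F [ 0.47 -0.66  0.09] j [ 18.26  17.47 -18.51  51.32  -1.17  16.42]
turn 0.10148792801248874 then shift cm [ 0.51  0.08 -0.05]  now [ 0.51  0.08 -0.05] z' [-0.03  1.   -0.01]
```

View pics/s10.png

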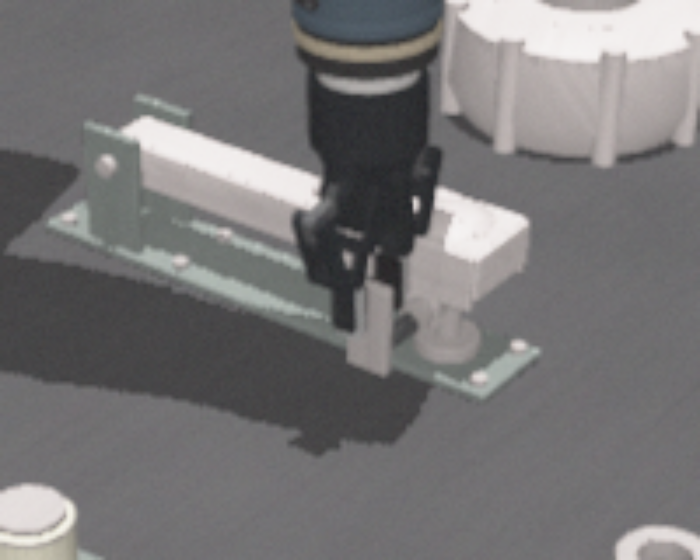

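Call:
servo_tool(
  commands=[
    [4,[0.5,0,0],0],
    [2,[0,0,0],0],
    [0,[0,0,0],0],
    [0,[0,0,0],0],
    [0,[0,0,0],0],
    [0,[0,0,0],0],
    [0,[0,0,0],0],
  ],
)

```text
time: 17.48
tcp_pos: [0.5011, 0.1573, 0.0713]
tool_rot: [-98.3, 86.9, -6.5]
contact_force: [0.5, -1.5, -1.2]
width: 0.0096
```

Call:
servo_tool(
  commands=[
    [0,[0,0,-0.5],0],
    [0,[0,0,-0.5],0],
    [0,[0,0,-0.5],0],
    [0,[0,0,-0.5],0],
    [0,[0,0,0],0],
  ],
)

```text
time: 18.1
tcp_pos: [0.5017, 0.1391, 0.0712]
tool_rot: [-91.4, 87.0, 0.5]
contact_force: [-0.2, 7.6, -4.2]
width: 0.0093
```

```bash
python3 -c "
from h import *
plan([.4995,.1343,.07],91.7)
import cv2
a=capture('scene')[90:250,230:430]
cv2.imwrite('pics/s11.png',cv2.resize(a,None,fx=3.5,fy=3.5))
"
```

```text
t 18.1 p [50.17 13.91  7.12] x [ 0.05  0.   -1.  ] jaw 91.88149985887925 w 0.928257691908221 F [-0.21  7.59 -4.21] j [ 15.98  17.09 -19.67  50.33  -0.8   14.08]
turn 0.18149985887924913 then shift cm [ 0.11  0.24 -0.47]  now [ 0.11  0.24 -0.47] z' [-0.03  1.   -0.  ]
```

View pics/s11.png

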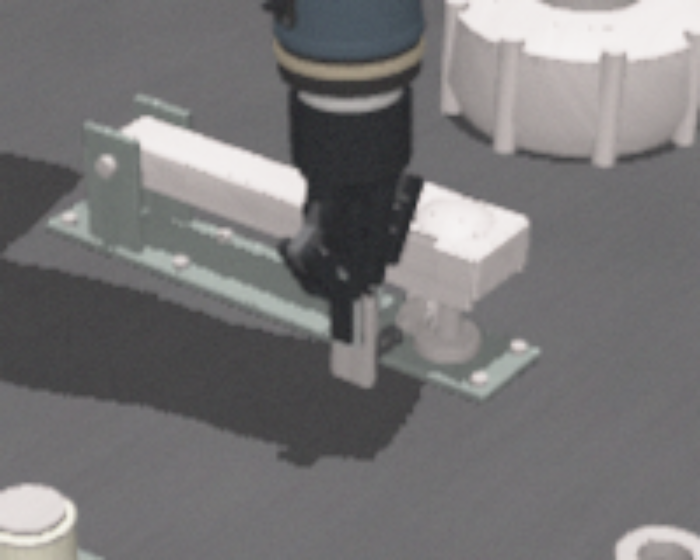

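Call:
servo_tool(
  commands=[
    [0,[0,0,-0.3],0],
    [0,[0,0,-0.3],0],
    [0,[0,0,0],0],
    [0,[0,0,0],0],
  ],
)

```text
time: 18.65
tcp_pos: [0.5018, 0.135, 0.0712]
tool_rot: [-85.4, 87.0, 6.6]
contact_force: [0.2, 8.3, -4.7]
width: 0.0093
```

Call:
servo_tool(
  commands=[
    [0,[-0.5,0,-0.1],0],
    [0,[-0.8,0,-0.05],0],
    [0,[-0.8,0.05,-0.05],0],
    [0,[0,0,0],0],
  ],
)

```text
time: 19.15
tcp_pos: [0.4999, 0.1345, 0.0919]
tool_rot: [-80.7, 87.0, 11.4]
contact_force: [0.3, 7.8, -8.4]
width: 0.0091
```

```bash
python3 -c "
from h import *
plan([.488,.1338,.145],91.7)
import cv2
a=capture('scene')[90:250,230:430]
cv2.imwrite('pics/s12.png',cv2.resize(a,None,fx=3.5,fy=3.5))
"
```

```text
t 19.15 p [49.99 13.45  9.19] x [ 0.05  0.01 -1.  ] jaw 92.10037571618233 w 0.9090293510043815 F [ 0.31  7.79 -8.37] j [ 15.18  15.64 -18.38  52.99  -0.2   13.09]
turn 0.4003757161823245 then shift cm [-5.37  0.92  0.01]  now [-5.37  0.92  0.02] z' [-0.03  1.    0.01]
```

View pics/s12.png

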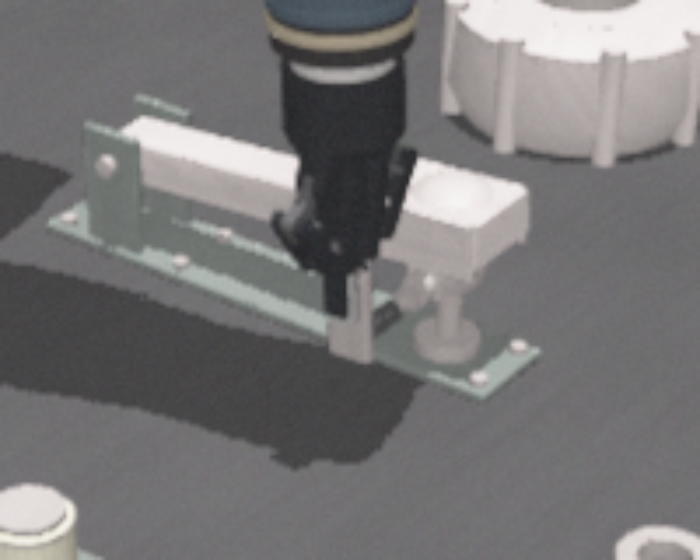

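Call:
servo_tool(
  commands=[
    [0,[-0.8,0.05,-0.03],0],
    [0,[-0.8,0.1,-0.03],0],
    [0,[-0.8,0.1,-0.03],0],
    [0,[-0.8,0.15,-0.03],0],
    [0,[-0.8,0.15,-0.03],0],
    [0,[-0.6,0.15,-0.03],0],
    [0,[0,0,0],0],
  ],
)

```text
time: 20.08
tcp_pos: [0.4904, 0.1344, 0.1373]
tool_rot: [-74.2, 86.9, 18.0]
contact_force: [0.6, 8.2, -8.7]
width: 0.0096
```

```bash
python3 -c "
from h import *
plan([.488,.1338,.148],91.7)
import cv2
a=capture('scene')[70:230,230:430]
cv2.imwrite('pics/s13.png',cv2.resize(a,None,fx=3.5,fy=3.5))
"
```

```text
t 20.075 p [49.04 13.44 13.73] x [ 0.05  0.02 -1.  ] jaw 92.26051017089917 w 0.9563904488139896 F [ 0.6   8.17 -8.7 ] j [ 15.24  12.61 -15.38  58.96   0.15  13.  ]
turn 0.560510170899164 then shift cm [-1.09  0.19 -0.04]  now [-1.09  0.19 -0.04] z' [-0.03  1.    0.02]
```

View pics/s13.png

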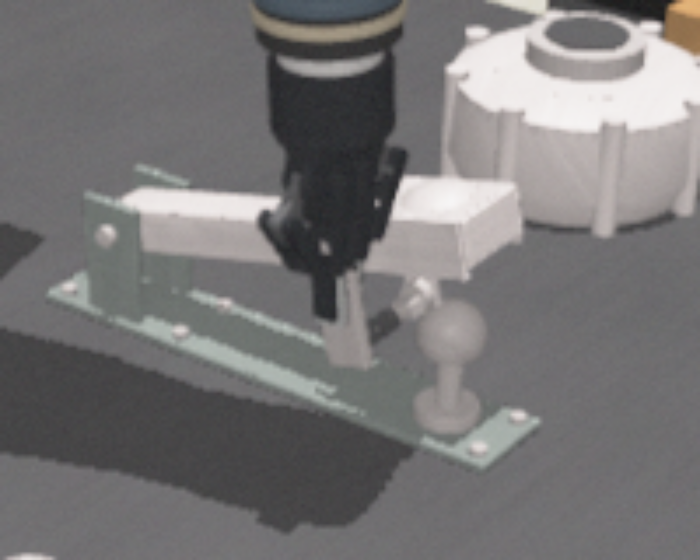

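Call:
servo_tool(
  commands=[
    [0,[-0.6,0.12,-0.03],0],
    [0,[-0.6,0.12,-0.03],0],
    [0,[0,0,0],0],
    [0,[0,0,0],0],
    [0,[0,0,0],0],
  ],
)

```text
time: 20.75
tcp_pos: [0.487, 0.1348, 0.1481]
tool_rot: [-70.9, 86.9, 21.5]
contact_force: [1.1, 8.6, -6.7]
width: 0.0096
```

```bash
python3 -c "
from h import *
plan([.488,.1338,.148],91.7)
import cv2
a=capture('scene');b=capture('top')
print(observe()['time'],observe()['tcp_pos'],observe()['joint_vel'])
yaw=np.radians(1.7);ex=np.array([np.cos(yaw),np.sin(yaw),0]);ball=np.array([.4966,.2556,0])
for dz in (0,.057,.07,.075):
    from scipy.optimize import brentq
    th=brentq(lambda t:.28*np.sin(t)+.034*np.cos(t)-.034-dz,-.1,.6)
    q=lambda x,y,z: ball-ex*.28+ex*(x*np.cos(th)-z*np.sin(th))+np.array([-ex[1],ex[0],0])*y+np.array([0,0,.075+x*np.sin(th)+z*np.cos(th)])
    # dome apex, front upper edge both corners (40 mm ahead)
    print(dz,[w2pix('scene',q(*p)) for p in((.28,0,.044),(.32,-.036,.034),(.32,.036,.034))])
cv2.imwrite('pics/s14.png',cv2.resize(a[70:230,230:430],None,fx=4,fy=3.75) if 0 else cv2.resize(a[70:220,230:430],None,fx=4,fy=4))
cv2.imwrite('pics/t14.png',b)
"
```

```text
t 20.75 p [48.7  13.48 14.81] x [ 0.05  0.02 -1.  ] jaw 92.35959933266261 w 0.9640788020711755 F [ 1.13  8.63 -6.7 ] j [ 15.26  11.87 -14.68  60.42   0.33  12.94]
turn 0.6595993326626086 then shift cm [ 0.01 -0.1  -0.1 ]  now [ 0.01 -0.09 -0.1 ] z' [-0.03  1.    0.02]
20.85 [0.49 0.13 0.15] [-0.05  0.06  0.06  0.    0.11  0.01]
0 [array([359.44, 148.63]), array([365.28, 163.51]), array([381.54, 151.55])]
0.057 [array([355.28, 124.93]), array([361.78, 136.26]), array([378.53, 124.94])]
0.07 [array([353.65, 119.21]), array([360.18, 129.59]), array([377.06, 118.44])]
0.075 [array([352.95, 116.98]), array([359.47, 126.97]), array([376.41, 115.9 ])]
```

View pics/s14.png

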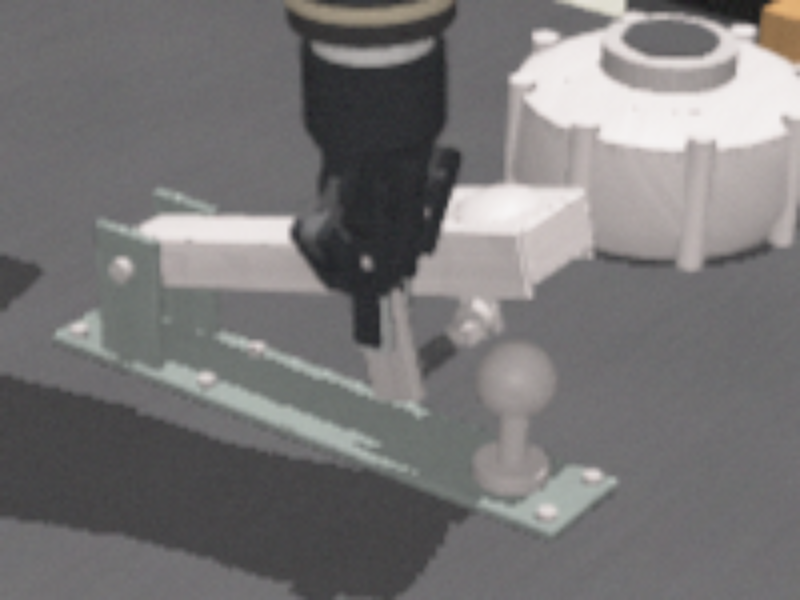

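View pics/t14.png

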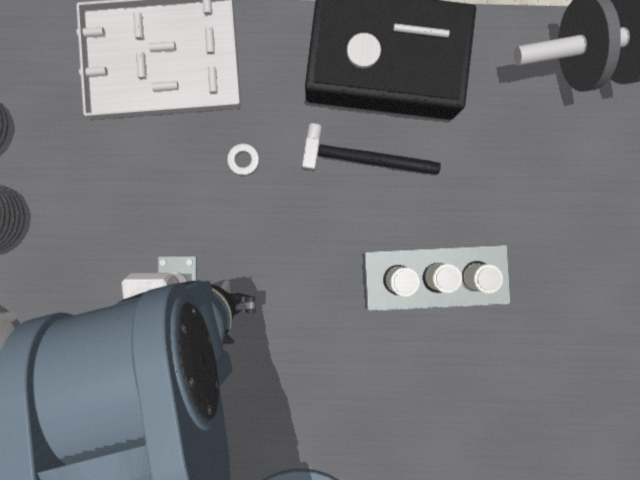

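```bash
python3 -c "
from h import *
o=observe();print(o['time'],o['tcp_pos'],o['contact_force'],o['width']);job_done();o=observe();print(o['time'],o['tcp_pos'],o['contact_force'],o['width'])"
```

```text
20.85 [0.49 0.13 0.15] [ 1.84  8.73 -6.07] 0.009146674753707963
the job is handed in; nothing more can be done
the job is handed in; nothing more can be done
```

The job is handed in at 20.85 s of the 54 s allowed, with the coupler held raised by the pull plate. No verdict was reported, and I couldn't read the state after handing in.

**Tin:** I moved it from beside the latch to the empty middle pad and released it before touching the latch. In the top picture it stands upright in line with the other two, about 4 mm off the line between them (limit 15 mm).

**Latch and lift:** I pinched the plate, pulled it out about 22 mm, then lifted. The coupler's front corners in the last scene picture put it about 72 mm above its seat (60 mm asked). The fingers' own rise was 77 mm at a point offset from the coupler.

**Last readings:** The joints were nearly still, the wrist force was about 9 N sideways and 6 N down, and the finger opening was 9 mm on the 10 mm plate.

**Other things:** The row tins, hammer and bearing look unmoved in the last top picture.

**Not ideal:** The tool drifted about 3° off vertical during the moves. While setting the tin down I felt no clear contact force; I released when the fingers stopped going lower, and it stood correctly afterwards.

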